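Through the self-closing flap of the jar crate

ROBOT

A 6-joint arm with a two-finger parallel gripper is mounted at the origin on the work surface. World frame = base frame: x ahead of the robot, y to its left, z up, the work surface at z = 0. Lengths are in mm, angles in rad, forces in N, time in s.
With the tool pointing down it reaches from about 350 to 875 mm from the base axis. Payload 4.2 kg.
Tool frame: the origin (TCP) lies midway between the tips of the shut fingers; the grasp point (between the pads) lies 19 mm behind it; z points along the fingers, y is the line along which they close (so a half turn about z gives the same grasp; the last joint's range is limited). The gripper opens to 85 mm and grips with 20 to 120 N. Pads are 22 mm wide; open, the fingers measure 114 mm over their backs; the gripper's body (76 mm by 85 mm) begins 54 mm behind the grasp point. The pads swing forward as they close: fully open they stand 13 mm farther back than shut.
Start: joints at [1.366, 0.385, 0.008, 0, -1.194, -0.259], TCP at [279.56, 558.968, 231.312] pointing down, gripper open.
Joint ranges: [-3.14, 3.14], [-1.21, 2.06], [-1.07, 1.41], [-3.16, 2.05], [-2.99, -0.16], [-3.1, 3.1]. Speed limits (rad/s): [2.79, 2.79, 3.14, 3.14, 3.14, 3.14].

INTERFACE

Orientations are given as a unit quaternion [w, x, y, z].
In Python, from cell import bot gives the robot as it stands.
- The arm moves only by the tool move_arm, never from a script. Its argument "increments" is a list of rows, each a list of 6 numbers: the shift along the tool's x, y, z scaled (see below), then the turn, a rotation vector about the tool's x, y, z scaled (see below). In form: [[tx, ty, tz, wx, wy, wz], ...]. A call has 1 to 5 rows; each row is the pose to reach, as a shift and turn from the pose commanded when the call began, along the tool's axes at that moment; what a row does not reach only later rows make up. The controller multiplies each number of a shift by 15 cm and each number of a turn by 90 degrees. A row lasts 1/12 s, in which the tool goes at most 41.7 mm and 7.16 degrees, less where a joint would pass 70% of its speed; a pose out of reach is approached as far as the arm can. A call with a number of a shift or a turn outside -1 to 1 is refused whole. A call with a gripper value outside its range is refused whole. "gripper" is the opening, from 0 (shut) to 1 (fully open), set as the call begins (left out, the last holds). The fingers move at their own pace and stop on an object; the grip force is fixed at half the most. Time passes only in rows, so rows that repeat a pose let the fingers close. It gives the time, the measured TCP pose, the force, the opening and the grip force at its end, in the units of the state.
- bot.get_state(): the state, without advancing time (a new reading comes with each control period).
- bot.read_camera(name): name is "scene" or "top"; returns a dict with "image" (384x512x3 uint8, red, green, blue), "z_map" (384x512 float32, mm along the optical axis (not along the pixel's ray), 0 where there is no reading), "mtx" (3x3 intrinsics, pixels), "extrinsics" (4x4, takes a point from world to camera coordinates). Camera axes: x right, y down, z forward; pixel columns grow to the right and rows downward; lengths in mm; the calibration is good to about 2 mm. A picture is of the moment at which its call begins.
- bot.job_done(): hands the job in; it is judged then, once.
The state is a dict: "time": time; "joint_positions": joint angles; "qd": joint speeds; "effort": joint torques, N m; "tcp_pos": TCP position; "orientation": TCP orientation; "force": force on the tool from outside, world axes, zero at the start; "moment": the same for the moment, N m; "finger_gap": finger opening in mm; "grasp_force": force on a finger pad.
Only numpy, scipy, OpenCV 4.12 (cv2) and the standard library are available. Lean on these libraries where they do the work, as an engineer would, in place of code of your own. Each camera call takes 0.05 s, during which the arm holds its last target. There are 200 camera calls.

TASK

With one finger swing the crate's self-closing flap well open while the stubby mustard jar is still outside it, and keep holding the flap off the jar with that finger while another finger gently pushes the jar, standing, along its lane until it is half-way through the doorway. Push the jar on until it stands clear of the flap's swing, then leave it there upright with the flap fallen shut behind it and nothing touched. Only push: do not pinch, lift or carry the jar, do not shove the flap open with the jar (it may brush the jar once that is more than half-way through), and leave the other things alone.

Things in the scene. Friction and masses are not known exactly. Their poses are not given: they have to be found in the camera images.
- crate: Low open-topped teak crate, fixed. Origin on the table, mid-lane, in the plane of the shut flap; +x is the way the jar goes in, z up. Its frame, mm: 10 thick base board from x -160; walls to z 66: front wall x -6 to 6 with the doorway at y -54 to 62, inner faces of the end wall at x 263 and of the sides at y 73 and -123. Nothing spans the lane, so fingers can come down and travel along it from above
- flap (a joint): Flap angle, rad: 0 shut, grows as it swings into the crate, stop at 1.75. A 5 mm aluminium plate on an upright hinge at crate x 0, y 58 mm; shut, it reaches to y -50, from z 22 to 64, so it sweeps 108 mm about the hinge. A damped spring shuts it (0.7 N at mid-plate to start it, 1.8 N at 1 rad); let go, it shuts in about a second. Well open: 0.55 rad (30 degrees) or more
- doorway (a point): Middle of the lane at the doorway, on the board (10 mm above the table, crate x 0, y 0). The lane runs straight along crate x from -145 to 260 mm, through the doorway and under the flap, between two battens 8 mm high and 8 mm wide (inner faces at y 30 and -30 mm, tops 18 mm above the table)
- flap_edge (a point): Middle of the free upright edge of the flap, 108 mm from the hinge, 43 mm above the table
- jar_center (a point): Centre of the stubby mustard jar to push in: round, upright, 50 mm across, 58 mm high, steel cap, amber with a paper label, about 0.2 kg. It stands in the lane outside the doorway, its centre 85 to 115 mm before the shut flap, free to slide (5 mm of play to each batten). The point is half-way up, 29 mm above its foot and 39 mm above the table
- stored_jar: Bystander: a second stubby jar of the same make, already in the crate, beside the lane about 85 mm from its middle. Origin under its foot
- cap_bowl: Bystander: white plastic bowl, 68 mm across, 30 mm high, on the board outside the crate about 98 mm to the side of the lane. Origin under its foot
- olive_jar: Bystander: tall clear glass olive jar, 76 mm across, 170 mm high, beyond the crate's far end. Origin under its foot
- turntable: Small aluminium turntable, 190 mm across, 20 mm high, fixed on the tiles on the side of the crate's doorway. Origin under its centre
- turntable_jar: Bystander: jar 60 mm across, 100 mm high, standing on the turntable. Origin under its foot
- clay_pot: Bystander: open terracotta pot with two side handles, 90 mm across, 80 mm high, beyond the crate's far end. Origin under its foot
- brush: Bystander: hand brush lying flat on the tiles, on the side of the crate's doorway. Origin at the middle of its underside
There are look-alikes about, which are no part of the job. Leave any black or red look-alike of the part that bears jar_center alone.

How it is judged:
By the outcome, as a careful person would: the job done as asked, in the order asked, and still so for the second after the job is handed in, with the robot touching nothing.
It also fails if it takes over 48 s, if anything falls off the work surface, if the arm or the gripper's body presses on something with over 40 N, if the wrist force passes 120 N, or if a joint passes its speed limit or range.

## Working session

There is one attempt and no reset: what is moved stays moved. The work goes in short steps, Python scripts to look and compute and a tool call to move; the robot and the scene stay as the last step left them, time stands still between calls to the robot, and variables do not carry over. Pictures are saved under pics/ and viewed, at most 13 in all, crops included, and the job is handed in when it is done.

Besides the shell and the picture viewer there is one more tool, called after "Call:" as name([rows], argument=value, ...), one row to a line, values as JSON. move_arm: Moves the arm, as the interface text tells. Shifts and turns lie within -1 to 1; 1 stands for 15 cm of shift or 90 degrees of turn. Its arguments: {"type":"object","properties":{"increments":{"type":"array"},"gripper":{"type":"number"}},"required":["increments"]}

```bash
mkdir -p pics; cat > h.py <<'E'
import numpy as np,cv2
from cell import bot
def cam(n):
    d=bot.read_camera(n); return d
def pt(d,u,v,z=None):
    K=np.array(d['mtx']);E=np.array(d['extrinsics']);R,t=E[:3,:3],E[:3,3]
    r=R.T@(np.linalg.inv(K)@[u,v,1]);c=-R.T@t
    if z is None: return c+r*d['z_map'][int(v),int(u)]
    return c+r*(z-c[2])/r[2]
E
python3 - <<'E'
from h import *
for n in("scene","top"):
    d=cam(n);cv2.imwrite(f'pics/{n}0.png',cv2.resize(d['image'][:,:,::-1],(800,600),interpolation=cv2.INTER_CUBIC))
    np.savez(f'{n}0.npz',**{k:d[k] for k in d})
print(bot.get_state())
E
```

```text
{'time': 0.1, 'joint_positions': array([ 1.36558653e+00,  3.85509386e-01,  6.78266354e-03, -4.57446753e-04,
       -1.19400308e+00, -2.58613058e-01]), 'qd': array([ 0.00036021, -0.00219385,  0.00351902,  0.00274389,  0.00042562,
       -0.00092707]), 'effort': array([ 1.50840236e-06, -3.93323386e+01,  1.88929617e+01,  4.19792444e+00,
       -2.58421234e-03,  8.36794271e-06]), 'tcp_pos': array([279.34613153, 558.52274471, 230.31759118]), 'orientation': array([ 9.72071326e-04,  9.73208984e-01, -2.29920188e-01, -1.86710565e-04]), 'force': array([-0.31337227,  0.52159706,  0.06775885]), 'moment': array([ 0.00517143, -0.0006734 , -0.00027186]), 'grasp_force': 0.0, 'finger_gap': 85.6819408904388}
```

View pics/scene0.png

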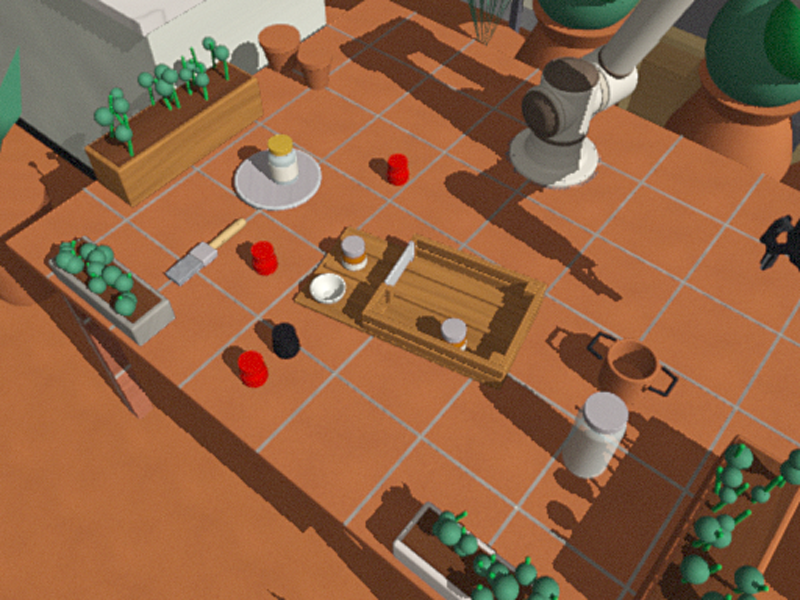

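View pics/top0.png

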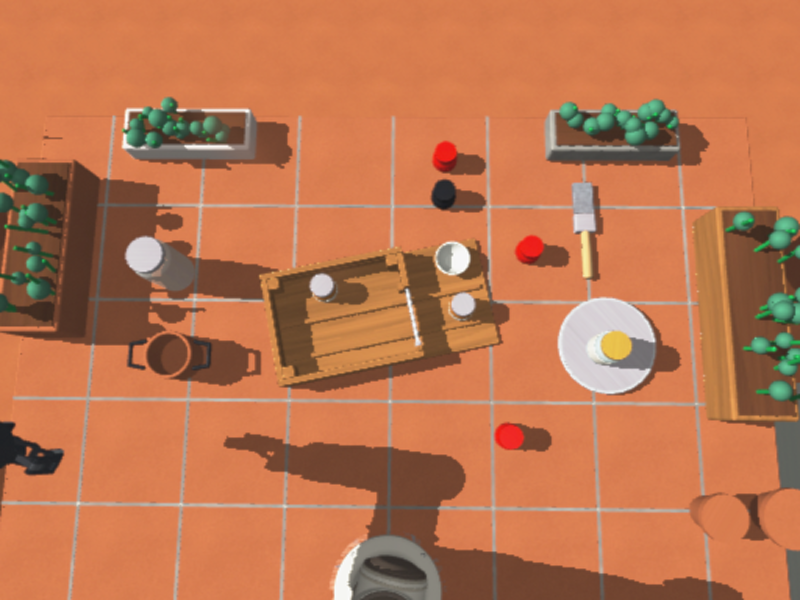

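```bash
python3 - <<'E'
from h import *
d=np.load('top0.npz')
im=d['image'][:,:,::-1]
c=im[145:255,160:330];cv2.imwrite('pics/c0.png',cv2.resize(c,None,fx=4.7,fy=4.7,interpolation=cv2.INTER_CUBIC))
c=d['extrinsics'];print(-c[:3,:3].T@c[:3,3])
E
```

```text
[ 340.4710806   -35.18350592 1293.05974806]
```

View pics/c0.png

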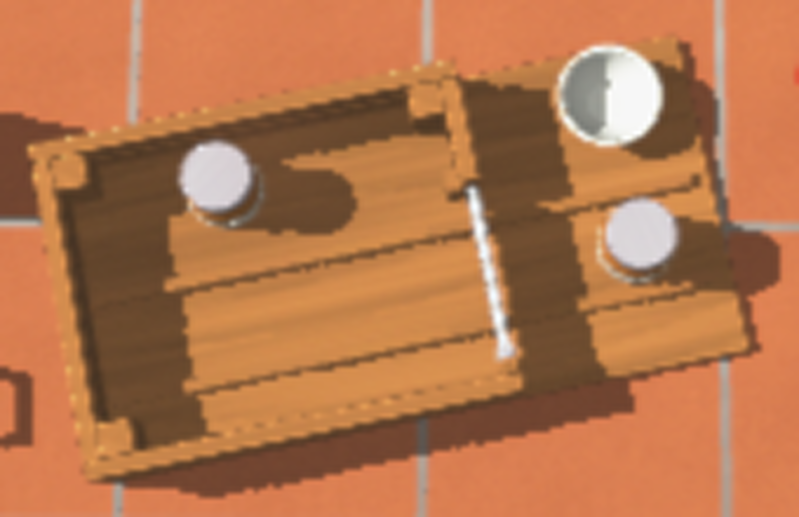

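```bash
cat >> h.py <<'E'
def fit(W,C):
    # 2D rigid: W = R C + t
    W=np.array(W)[:,:2];C=np.array(C,float);w0=W.mean(0);c0=C.mean(0)
    a=C-c0;b=W-w0
    th=np.arctan2((a[:,0]*b[:,1]-a[:,1]*b[:,0]).sum(),(a*b).sum())
    R=np.array([[np.cos(th),-np.sin(th)],[np.sin(th),np.cos(th)]])
    return th,w0-R@c0,R
E
python3 - <<'E'
from h import *
d=dict(np.load('top0.npz'))
P=lambda u,v,z:pt(d,160+(u+.5)/4.7-.5,145+(v+.5)/4.7-.5,z)
names=dict(hinge=(505,352,64),edge=(472,187,64),TL=(33,150,66),TR=(452,64,66),BL=(93,478,66),BR=(522,386,66),jar=(642,233,68),stored=(217,175,68),bowl=(611,96,40),pBR=(757,347,10),pTR=(683,38,10))
W={k:P(*v) for k,v in names.items()}
for k in W: print(k,W[k].round(1))
for w in(8,10,12):
    th,t,R=fit([W[k] for k in('hinge','edge','TL','BL','TR','BR','pBR','pTR')],[(0,58),(0,-50),(263+w,-123-w),(263+w,73+w),(-6,-123-w),(-6,73+w),(-160,73+w),(-160,-123-w)])
    print(w,th,np.degrees(th),t)
    for k in W: print(k,(R.T@(W[k][:2]-t)).round(1),end=' ')
    print()
E
```

```text
hinge [456.7 -53.1  64. ]
edge [562.6 -31.6  64. ]
TL [584.8 251.9  66. ]
TR [643.2 -18.1  66. ]
BL [375.6 204.6  66. ]
BR [435.1 -63.9  66. ]
jar [ 532.8 -140.    68. ]
stored [568.7 132.2  68. ]
bowl [ 628.5 -122.8   40. ]
pBR [ 466.3 -220.    10. ]
pTR [ 675.9 -173.9   10. ]
8 1.7836683810807623 102.19667028685986 [513.20743725 -42.42142491]
hinge [ 1.5 57.5] edge [  0.2 -50.5] TL [ 272.6 -132.1] TR [  -3.7 -132.2] BL [270.5  82.3] BR [-4.5 80.9] jar [-99.5   1.5] stored [158.9 -91.1] bowl [-102.9  -95.7] pBR [-163.7   83.4] pTR [-162.9 -131.3] 
10 1.783589941658707 102.19217603902865 [513.31072624 -42.90922132]
hinge [ 2.  57.5] edge [  0.7 -50.5] TL [ 273.1 -132.1] TR [  -3.2 -132.2] BL [271.   82.4] BR [-4.  80.9] jar [-99.    1.5] stored [159.4 -91.1] bowl [-102.4  -95.7] pBR [-163.2   83.4] pTR [-162.4 -131.3] 
12 1.7835128011127344 102.18775621131508 [513.4139781  -43.39704918]
hinge [ 2.5 57.5] edge [  1.2 -50.5] TL [ 273.6 -132.1] TR [  -2.7 -132.2] BL [271.5  82.4] BR [-3.5 80.9] jar [-98.5   1.5] stored [159.9 -91.1] bowl [-101.9  -95.7] pBR [-162.7   83.4] pTR [-161.9 -131.3]
```

The lane jar is at (462,305) in the top view, the stored jar at (322,288), and the look-alikes are red at (445,157), (530,249) and (510,436) and black at (443,194). Only the amber jar with the grey cap, standing outside the flap between the battens at crop (642,234), fits. The crop confirms it.

Plan: line the fingers up along the lane, turned about 10°, with the jar between them. The front finger holds the flap and the rear finger pushes the jar.

```bash
cat >> h.py <<'E'
from scipy.spatial.transform import Rotation as Ro
TH=np.radians(102.2);T0=np.array([513.3,-42.5]);RC=np.array([[np.cos(TH),-np.sin(TH)],[np.sin(TH),np.cos(TH)]])
def c2w(x,y): return T0+RC@np.array([x,y])
def w2c(p): return RC.T@(np.array(p)[:2]-T0)
def plan(cx,cy,z,yaw=TH+np.radians(10)-np.pi*1.5):
    """remaining shift/turn to crate-frame TCP (cx,cy,z), in tool units"""
    s=bot.get_state();q=s['orientation'];r=Ro.from_quat([*q[1:],q[0]])
    tgt=Ro.from_euler('z',yaw)*Ro.from_euler('x',np.pi)
    d=r.inv().apply(np.r_[c2w(cx,cy),z]-s['tcp_pos'])/150
    w=(r.inv()*tgt).as_rotvec()/(np.pi/2)
    print('t',round(s['time'],2),'crate',w2c(s['tcp_pos']).round(1),'z',s['tcp_pos'][2].round(1),'F',s['force'].round(1),'gap',round(s['finger_gap'],1),'q',s['joint_positions'].round(2))
    print('shift',d.round(3),'turn',w.round(3))
E
python3 -c "
from h import *
print(c2w(-97,14.2));plan(-97,14.2,200)"
```

```text
[ 519.91919956 -140.31015386]
t 0.1 crate [636.9 101.7] z 230.3 F [-0.3  0.5  0.1] gap 85.7 q [ 1.37  0.39  0.01 -0.   -1.19 -0.26]
shift [3.519 3.448 0.209] turn [ 1.000e-03 -1.000e-03  1.458e+00]
```

Call:
move_arm([
  [0.97, 0.95, 0, 0, 0, 0.38],
  [0.97, 0.95, 0, 0, 0, 0.38],
  [0.97, 0.95, 0, 0, 0, 0.38],
  [0.97, 0.95, 0, 0, 0, 0.38],
  [0.97, 0.95, 0, 0, 0, 0.38],
], gripper=1)

```text
time: 0.52
tcp_pos: [345.9, 363.8, 230.9]
orientation: [0.001, 0.861, -0.508, -0.0]
force: [0.8, 0.8, 0.3]
finger_gap: 85.3
grasp_force: 0.0
```

```bash
python3 -c "
from h import *
plan(-97,14.2,200)"
```

```text
t 0.52 crate [432.5  77.7] z 230.9 F [0.8 0.8 0.3] gap 85.3 q [ 1.13  0.18 -0.29 -0.   -1.11 -0.63]
shift [3.503 0.609 0.209] turn [ 0.000e+00 -1.000e-03  1.074e+00]
```

Call:
move_arm([
  [1, 0.17, 0, 0, 0, 0.36],
  [1, 0.17, 0, 0, 0, 0.36],
  [1, 0.17, 0, 0, 0, 0.36],
  [1, 0.17, 0, 0, 0, 0.36],
  [1, 0.17, 0, 0, 0, 0.36],
])

```text
time: 0.93
tcp_pos: [397.0, 218.8, 231.1]
orientation: [-0.001, -0.684, 0.73, -0.0]
force: [-0.8, -0.0, 0.8]
finger_gap: 85.3
grasp_force: 0.0
```

```bash
python3 -c "
from h import *
plan(-97,14.2,200)"
```

```text
t 0.93 crate [280.   58.5] z 231.1 F [-0.8 -0.   0.8] gap 85.3 q [ 0.86  0.09 -0.39 -0.   -1.09 -0.93]
shift [ 2.335 -0.975  0.209] turn [ 0.    -0.001  0.712]
```

Call:
move_arm([
  [1, -0.42, 0, 0, 0, 0.36],
  [1, -0.42, 0, 0, 0, 0.36],
  [1, -0.42, 0, 0, 0, 0.36],
  [1, -0.42, 0, 0, 0, 0.36],
  [1, -0.42, 0, 0, 0, 0.36],
])

```text
time: 1.35
tcp_pos: [452.1, 65.0, 230.9]
orientation: [-0.001, -0.452, 0.892, -0.0]
force: [0.4, 0.2, 0.1]
finger_gap: 85.4
grasp_force: 0.0
```

```bash
python3 -c "
from h import *
plan(-97,14.2,200)"
```

```text
t 1.35 crate [118.   37.1] z 230.9 F [0.4 0.2 0.1] gap 85.4 q [ 0.5   0.1  -0.38  0.   -1.09 -1.13]
shift [ 0.836 -1.175  0.207] turn [-0.    -0.001  0.35 ]
```

Call:
move_arm([
  [0.7, -0.98, 0, 0, 0, 0.35],
  [0.7, -0.98, 0, 0, 0, 0.35],
  [0.7, -0.98, 0, 0, 0, 0.35],
  [0.7, -0.98, 0, 0, 0, 0.35],
  [0.7, -0.98, 0, 0, 0, 0.35],
])

```text
time: 1.77
tcp_pos: [510.7, -105.0, 230.6]
orientation: [-0.001, -0.194, 0.981, -0.0]
force: [0.5, 0.9, 0.9]
finger_gap: 85.4
grasp_force: 0.0
```

```bash
python3 -c "
from h import *
plan(-97,14.2,120)"
```

```text
t 1.77 crate [-60.5  15.7] z 230.6 F [0.5 0.9 0.9] gap 85.4 q [ 0.11  0.21 -0.24  0.   -1.12 -1.29]
shift [ 0.032 -0.241  0.738] turn [-0.    -0.001  0.002]
```

Call:
move_arm([
  [0.03, -0.2, 0.2, 0, 0, 0],
  [0.03, -0.24, 0.4, 0, 0, 0],
  [0.03, -0.24, 0.6, 0, 0, 0],
  [0.03, -0.24, 0.74, 0, 0, 0],
  [0.03, -0.24, 0.74, 0, 0, 0],
])

```text
time: 2.18
tcp_pos: [516.0, -136.2, 115.1]
orientation: [-0.005, -0.198, 0.98, 0.002]
force: [-0.4, 0.2, -1.3]
finger_gap: 85.2
grasp_force: 0.0
```

```bash
python3 - <<'E'
from h import *
plan(-97,14.2,12)
a=cam('top');b=cam('scene')
A=cv2.resize(a['image'][150:240,230:350,::-1],(400,300),interpolation=cv2.INTER_CUBIC)
B=cv2.resize(b['image'][110:230,180:340,::-1],(400,300),interpolation=cv2.INTER_CUBIC)
cv2.imwrite('pics/d1.png',np.hstack([A,B]))
E
```

```text
t 2.18 crate [-92.1  17.2] z 115.1 F [-0.4  0.2 -1.3] gap 85.2 q [ 0.05  0.35 -0.37 -0.   -0.86 -1.22]
shift [-0.02  -0.039  0.687] turn [ 0.003 -0.006  0.007]
```

View pics/d1.png

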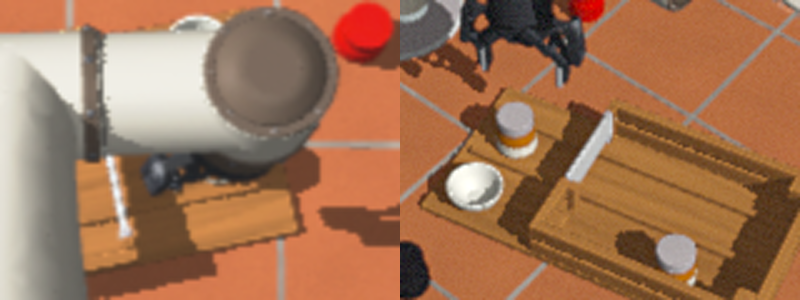

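The arm hides the jar in the top view. The scene view (right half) shows the open fingers above the lane, with the jar at (516,128) and the flap at (590,145) undisturbed. I'll let the arm settle, then measure the fingers.

Call:
move_arm([
  [-0.02, -0.04, 0.02, 0, 0, 0],
  [-0.02, -0.04, 0.02, 0, 0, 0],
  [-0.02, -0.04, 0.02, 0, 0, 0],
])

```text
time: 2.53
tcp_pos: [526.2, -140.4, 118.7]
orientation: [0.001, -0.199, 0.98, -0.0]
force: [-0.3, 0.3, 0.8]
finger_gap: 85.6
grasp_force: 0.0
```

```bash
python3 - <<'E'
from h import *
plan(-97,14.2,12)
b=cam('scene');np.savez('s2.npz',**b)
x0,y0=215,95
cv2.imwrite('pics/d2.png',cv2.resize(b['image'][y0:y0+90,x0:x0+120,::-1],(800,600),interpolation=cv2.INTER_CUBIC))
# points in crate frame from depth: fingers above jar
K=b['mtx'];E=b['extrinsics'];v,u=np.mgrid[0:384,0:512];z=b['z_map']
P=np.stack([u,v,np.ones_like(u)],-1)@np.linalg.inv(K).T*z[...,None]
W=(P-E[:3,3])@E[:3,:3]
C=(W[...,:2]-T0)@RC
m=(z>0)&(W[...,2]>115)&(W[...,2]<150)&(abs(C[...,1])<60)&(C[...,0]>-180)&(C[...,0]<-10)
c=C[m];h=np.histogram(c[:,0],bins=np.arange(-180,0,8));print(list(zip(h[1],h[0])))
for lo,hi in((-180,-110),(-85,-10)):
    s=c[(c[:,0]>lo)&(c[:,0]<hi)];print(s.min(0),s.max(0),len(s))
m=(z>0)&(W[...,2]>66)&(W[...,2]<73)&(abs(C[...,1])<40)&(C[...,0]>-150)&(C[...,0]<-50)
s=C[m];print('cap',s.min(0),s.max(0),cv2.minEnclosingCircle(s.astype(np.float32)))
m=(z>0)&(W[...,2]>100)&(W[...,2]<160)&(abs(C[...,1])<60)&(C[...,0]>-180)&(C[...,0]<-10)
print('tip z',np.sort(W[...,2][m])[:5])
E
```

```text
t 2.53 crate [-98.4   8.1] z 118.7 F [-0.3  0.3  0.8] gap 85.6 q [ 0.04  0.36 -0.35  0.   -0.86 -1.21]
shift [0.04  0.018 0.711] turn [-0.001  0.002  0.008]
[(np.int64(-180), np.int64(0)), (np.int64(-172), np.int64(0)), (np.int64(-164), np.int64(0)), (np.int64(-156), np.int64(2)), (np.int64(-148), np.int64(10)), (np.int64(-140), np.int64(12)), (np.int64(-132), np.int64(0)), (np.int64(-124), np.int64(0)), (np.int64(-116), np.int64(0)), (np.int64(-108), np.int64(0)), (np.int64(-100), np.int64(0)), (np.int64(-92), np.int64(0)), (np.int64(-84), np.int64(0)), (np.int64(-76), np.int64(0)), (np.int64(-68), np.int64(0)), (np.int64(-60), np.int64(0)), (np.int64(-52), np.int64(12)), (np.int64(-44), np.int64(3)), (np.int64(-36), np.int64(0)), (np.int64(-28), np.int64(0)), (np.int64(-20), np.int64(0)), (np.int64(-12), np.int64(0))]
[-151.03104135  -14.65807541] [-136.03604958   12.14621762] 24
[-50.88169417   4.26014003] [-41.13096654  24.47055011] 15
cap [-117.40995717  -26.80859436] [-76.32859385  16.6231848 ] ((-96.00176239013672, -4.779107093811035), 22.543949127197266)
tip z [131.56491086 134.12130261 134.63700989 135.40411786 135.6676786 ]
```

View pics/d2.png

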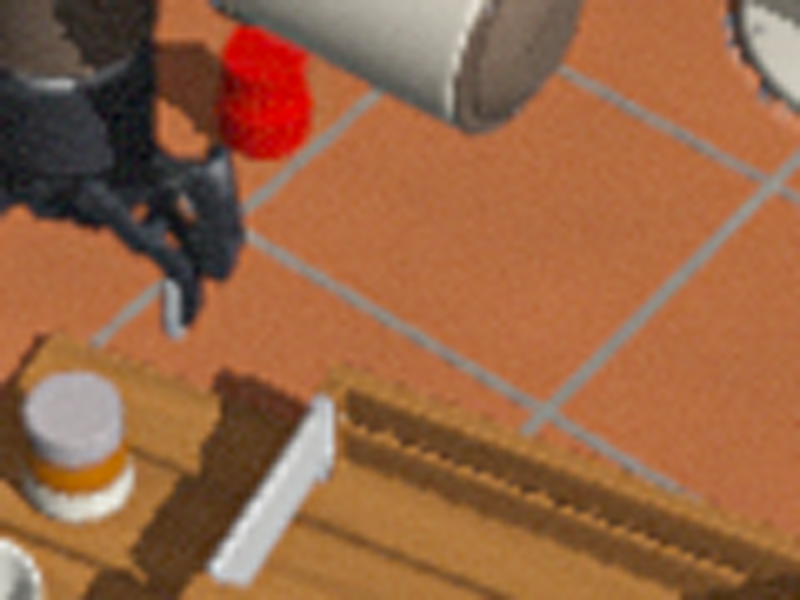

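The grey-capped jar at (75,440) is upright in the lane and the flap at (270,490) is shut. The fingers measure where I expected, with about 15 mm clear behind the jar. Now descending around it.

Call:
move_arm([
  [0.03, 0.012, 0.02, 0, 0, 0.004],
  [0.032, 0.012, 0.12, 0, 0, 0.008],
  [0.032, 0.012, 0.24, 0, 0, 0.008],
  [0.032, 0.012, 0.34, 0, 0, 0.008],
  [0.032, 0.012, 0.4, 0, 0, 0.008],
])

```text
time: 3.0
tcp_pos: [518.6, -140.4, 56.1]
orientation: [-0.001, -0.192, 0.981, 0.0]
force: [-0.3, -0.4, -0.1]
finger_gap: 85.9
grasp_force: 0.0
```

Call:
move_arm([
  [0, 0, 0.08, 0, 0, 0],
  [0, 0, 0.16, 0, 0, 0],
  [0, 0, 0.22, 0, 0, 0],
  [0, 0, 0.26, 0, 0, 0],
  [0, 0, 0.26, 0, 0, 0],
])

```text
time: 3.42
tcp_pos: [519.1, -140.6, 17.3]
orientation: [-0.001, -0.192, 0.981, 0.0]
force: [0.4, 0.1, -0.2]
finger_gap: 85.3
grasp_force: 0.0
```

Call:
move_arm([
  [0, 0, 0.0, 0, 0, 0],
  [0, 0, 0, 0, 0, 0],
  [0, 0, 0, 0, 0, 0],
])

```text
time: 3.67
tcp_pos: [520.4, -140.6, 19.0]
orientation: [0.001, -0.193, 0.981, -0.0]
force: [-0.1, 0.0, -0.3]
finger_gap: 85.6
grasp_force: 0.0
```

```bash
python3 - <<'E'
from h import *
plan(-97,13,12)
b=cam('scene')
x0,y0=195,115
cv2.imwrite('pics/d3.png',cv2.resize(b['image'][y0:y0+90,x0:x0+120,::-1],(800,600),interpolation=cv2.INTER_CUBIC))
E
```

```text
t 3.67 crate [-97.4  13.8] z 19.0 F [-0.1  0.  -0.3] gap 85.6 q [ 0.04  0.49 -0.45  0.   -0.63 -1.22]
shift [-0.005  0.002  0.047] turn [-0.     0.001  0.   ]
```

View pics/d3.png

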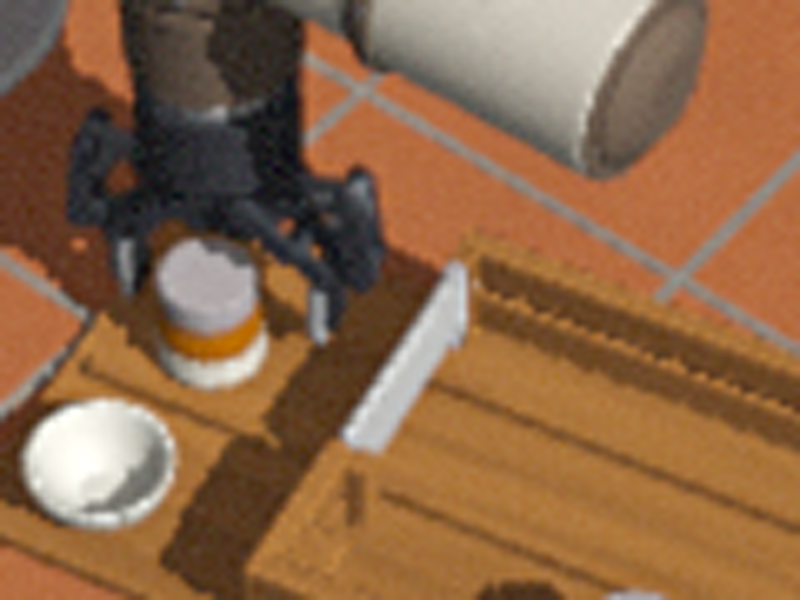

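The jar at (210,310) stands free between the fingers. The front finger is at (320,320) and the flap at (410,360) is still shut. Lowering slightly and starting the push.

Call:
move_arm([
  [0, 0, 0.027, 0, 0, 0],
  [-0.005, 0.03, 0.027, 0, 0, 0],
  [-0.01, 0.06, 0.027, 0, 0, 0],
  [-0.015, 0.085, 0.027, 0, 0, 0],
  [-0.019, 0.11, 0.027, 0, 0, 0],
])

```text
time: 4.13
tcp_pos: [516.3, -123.8, 14.3]
orientation: [0.0, -0.193, 0.981, -0.0]
force: [0.9, -0.7, -0.8]
finger_gap: 85.4
grasp_force: 0.4
```

Call:
move_arm([
  [-0.005, 0.03, 0, 0, 0, 0],
  [-0.01, 0.06, 0, 0, 0, 0],
  [-0.015, 0.09, 0, 0, 0, 0],
  [-0.02, 0.12, 0, 0, 0, 0],
  [-0.026, 0.15, 0, 0, 0, 0],
])

```text
time: 4.55
tcp_pos: [511.4, -101.6, 14.3]
orientation: [0.0, -0.193, 0.981, -0.0]
force: [0.9, -4.5, -0.7]
finger_gap: 85.5
grasp_force: 1.9
```

```bash
cat >> h.py <<'E'
def look(n,x0=195,y0=115,show=True):
    b=cam('scene')
    if show: cv2.imwrite(f'pics/{n}.png',cv2.resize(b['image'][y0:y0+90,x0:x0+120,::-1],(800,600),interpolation=cv2.INTER_CUBIC))
    z=b['z_map'];v,u=np.mgrid[0:384,0:512]
    P=np.stack([u,v,np.ones_like(u)],-1)@np.linalg.inv(b['mtx']).T*z[...,None]
    W=(P-b['extrinsics'][:3,3])@b['extrinsics'][:3,:3];C=(W[...,:2]-T0)@RC
    hsv=cv2.cvtColor(b['image'],cv2.COLOR_RGB2HSV)
    grey=(hsv[...,1]<60)&(hsv[...,2]>120)&(z>0)
    m=grey&(W[...,2]>64)&(W[...,2]<73)&(abs(C[...,1])<40)&(C[...,0]>-150)&(C[...,0]<250)
    s=C[m];print('cap',len(s),s.min(0).round(),s.max(0).round(),s.mean(0).round(1))
E
python3 -c "
from h import *
plan(-50,13,15);look('',show=False)"
```

```text
t 4.55 crate [-57.3  14.4] z 14.3 F [ 0.9 -4.5 -0.7] gap 85.5 q [ 0.12  0.48 -0.5   0.   -0.59 -1.3 ]
shift [-0.018  0.047 -0.005] turn [-0.  0.  0.]
cap 100 [-91. -39.] [ 8. 11.] [-61.7  -6.6]
```

Call:
move_arm([
  [-0.005, 0.03, 0, 0, 0, 0],
  [-0.01, 0.055, 0, 0, 0, 0],
  [-0.014, 0.08, 0, 0, 0, 0],
  [-0.018, 0.105, 0, 0, 0, 0],
  [-0.023, 0.13, 0, 0, 0, 0],
])

```text
time: 5.02
tcp_pos: [507.6, -83.0, 14.5]
orientation: [0.0, -0.193, 0.981, -0.0]
force: [1.8, -6.1, -0.2]
finger_gap: 85.3
grasp_force: 2.7
```

```bash
python3 -c "
from h import *
plan(-30,13,15);look('d4')"
```

```text
t 5.02 crate [-38.4  14.1] z 14.5 F [ 1.8 -6.1 -0.2] gap 85.3 q [ 0.15  0.47 -0.52  0.   -0.58 -1.34]
shift [-0.017  0.054 -0.003] turn [-0.001  0.     0.   ]
cap 100 [-75. -33.] [68. 13.] [-40.6  -4.5]
```

View pics/d4.png

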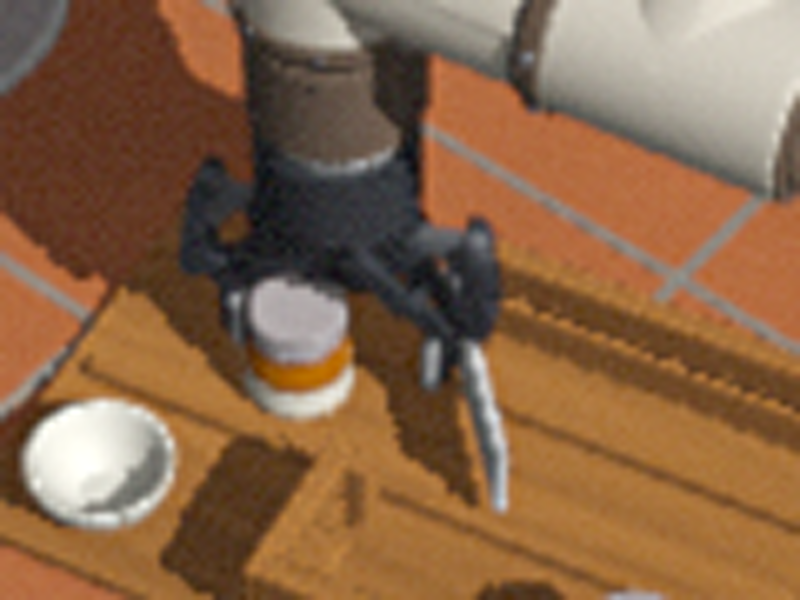

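The flap, with its free edge at (500,500), is held well open, about 45°, by the front finger at (435,360). The jar at (300,350) is upright and still outside. Continuing.

Call:
move_arm([
  [-0.005, 0.03, 0, 0, 0, 0],
  [-0.01, 0.06, 0, 0, 0, 0],
  [-0.015, 0.09, 0, 0, 0, 0],
  [-0.02, 0.12, 0, 0, 0, 0],
  [-0.026, 0.15, 0, 0, 0, 0],
])

```text
time: 5.48
tcp_pos: [503.1, -60.0, 14.6]
orientation: [0.001, -0.193, 0.981, -0.0]
force: [2.4, -3.5, -0.3]
finger_gap: 85.4
grasp_force: 1.9
```

Call:
move_arm([
  [-0.005, 0.03, 0, 0, 0, 0],
  [-0.01, 0.06, 0, 0, 0, 0],
  [-0.015, 0.09, 0, 0, 0, 0],
  [-0.02, 0.12, 0, 0, 0, 0],
  [-0.026, 0.15, 0, 0, 0, 0],
])

```text
time: 5.9
tcp_pos: [497.5, -37.4, 14.5]
orientation: [0.0, -0.193, 0.981, -0.0]
force: [3.7, -4.5, 1.4]
finger_gap: 85.4
grasp_force: 2.0
```

Call:
move_arm([
  [-0.005, 0.03, 0, 0, 0, 0],
  [-0.01, 0.06, 0, 0, 0, 0],
  [-0.014, 0.08, 0, 0, 0, 0],
  [-0.018, 0.1, 0, 0, 0, 0],
  [-0.018, 0.1, 0, 0, 0, 0],
])

```text
time: 6.32
tcp_pos: [493.9, -22.4, 14.2]
orientation: [-0.0, -0.193, 0.981, 0.0]
force: [1.5, -0.2, 1.1]
finger_gap: 85.3
grasp_force: 0.8
```

```bash
python3 -c "
from h import *
plan(40,13,15);look('d5',x0=215)"
```

```text
t 6.32 crate [23.8 14.7] z 14.2 F [ 1.5 -0.2  1.1] gap 85.3 q [ 0.28  0.45 -0.56 -0.   -0.56 -1.47]
shift [-0.03   0.104 -0.006] turn [ 0. -0.  0.]
cap 91 [-16. -21.] [105.  27.] [11.8 -4.6]
```

View pics/d5.png

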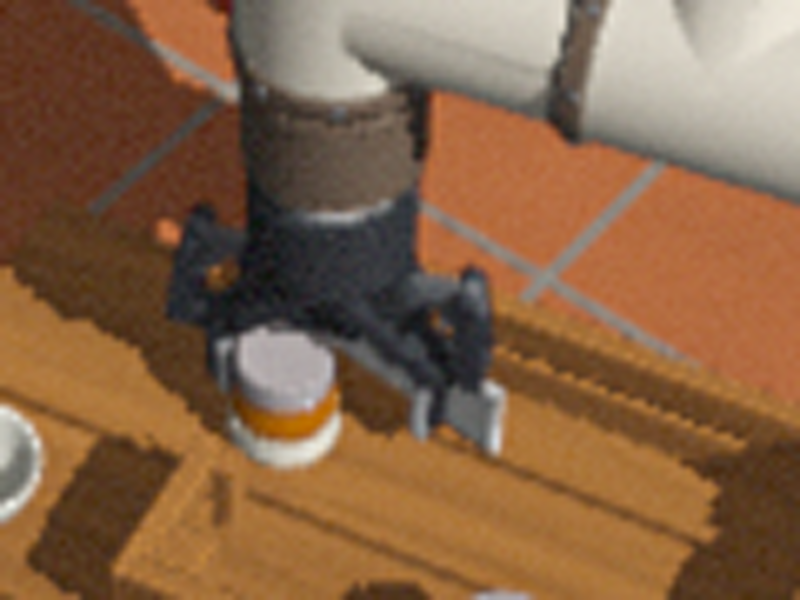

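The jar at (285,395) is upright with its centre just past the doorway plane. The flap, with its edge at (490,420), is held at about 70° and well off the jar. Pushing on.

Call:
move_arm([
  [-0.004, 0.025, 0, 0, 0, 0],
  [-0.009, 0.05, 0, 0, 0, 0],
  [-0.013, 0.075, 0, 0, 0, 0],
  [-0.018, 0.1, 0, 0, 0, 0],
  [-0.022, 0.125, 0, 0, 0, 0],
])

```text
time: 6.78
tcp_pos: [489.9, -4.1, 14.1]
orientation: [-0.0, -0.193, 0.981, -0.0]
force: [2.5, -2.3, -0.3]
finger_gap: 85.1
grasp_force: 1.4
```

Call:
move_arm([
  [-0.004, 0.025, 0, 0, 0, 0],
  [-0.009, 0.05, 0, 0, 0, 0],
  [-0.013, 0.075, 0, 0, 0, 0],
  [-0.018, 0.1, 0, 0, 0, 0],
  [-0.022, 0.125, 0, 0, 0, 0],
])

```text
time: 7.2
tcp_pos: [485.9, 14.6, 14.2]
orientation: [-0.0, -0.193, 0.981, 0.0]
force: [2.1, -0.9, -0.4]
finger_gap: 85.4
grasp_force: 1.1
```

Call:
move_arm([
  [-0.004, 0.025, 0, 0, 0, 0],
  [-0.009, 0.05, 0, 0, 0, 0],
  [-0.013, 0.075, 0, 0, 0, 0],
  [-0.018, 0.1, 0, 0, 0, 0],
  [-0.018, 0.1, 0, 0, 0, 0],
])

```text
time: 7.62
tcp_pos: [482.6, 29.6, 14.2]
orientation: [-0.0, -0.193, 0.981, 0.0]
force: [-0.1, -0.9, -0.5]
finger_gap: 85.7
grasp_force: 0.2
```

```bash
python3 -c "
from h import *
plan(160,13,15);look('d6',x0=235,y0=130)"
```

```text
t 7.62 crate [77.  14.8] z 14.2 F [-0.1 -0.9 -0.5] gap 85.7 q [ 0.4   0.44 -0.59 -0.   -0.54 -1.58]
shift [-0.108  0.543 -0.005] turn [ 0. -0.  0.]
cap 100 [ 40. -24.] [85. 13.] [63.1 -4.1]
```

View pics/d6.png

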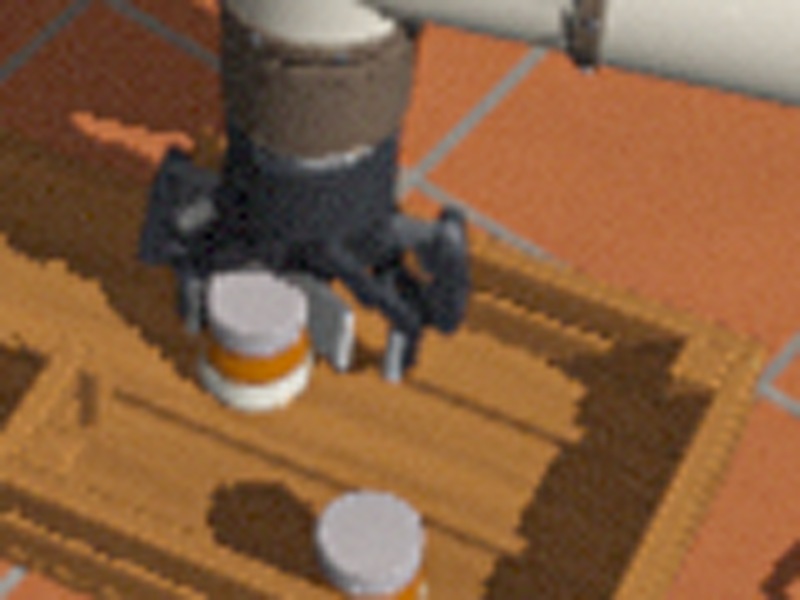

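The jar at (255,340) is upright and wholly through the doorway. The flap, with its edge at (340,335), has come off the front finger and rests lightly on the jar's side, which is allowed now. Pushing on past its swing.

Call:
move_arm([
  [-0.004, 0.025, 0, 0, 0, 0],
  [-0.009, 0.05, 0, 0, 0, 0],
  [-0.013, 0.075, 0, 0, 0, 0],
  [-0.018, 0.1, 0, 0, 0, 0],
  [-0.022, 0.13, 0, 0, 0, 0],
])

```text
time: 8.08
tcp_pos: [478.6, 48.7, 14.2]
orientation: [-0.0, -0.192, 0.981, -0.0]
force: [1.5, -1.0, -0.8]
finger_gap: 85.8
grasp_force: 1.0
```

Call:
move_arm([
  [-0.004, 0.025, 0, 0, 0, 0],
  [-0.009, 0.05, 0, 0, 0, 0],
  [-0.013, 0.08, 0, 0, 0, 0],
  [-0.018, 0.11, 0, 0, 0, 0],
  [-0.025, 0.14, 0, 0, 0, 0],
])

```text
time: 8.5
tcp_pos: [474.0, 69.7, 14.2]
orientation: [-0.0, -0.193, 0.981, -0.0]
force: [0.6, -1.5, -0.7]
finger_gap: 85.4
grasp_force: 0.6
```

Call:
move_arm([
  [-0.004, 0.025, 0, 0, 0, 0],
  [-0.009, 0.05, 0, 0, 0, 0],
  [-0.013, 0.08, 0, 0, 0, 0],
  [-0.018, 0.11, 0, 0, 0, 0],
  [-0.025, 0.14, 0, 0, 0, 0],
])

```text
time: 8.92
tcp_pos: [469.5, 90.4, 14.2]
orientation: [-0.0, -0.193, 0.981, -0.0]
force: [1.0, -1.2, -1.0]
finger_gap: 85.6
grasp_force: 1.0
```

Call:
move_arm([
  [-0.004, 0.025, 0, 0, 0, 0],
  [-0.009, 0.05, 0, 0, 0, 0],
  [-0.013, 0.075, 0, 0, 0, 0],
  [-0.018, 0.1, 0, 0, 0, 0],
  [-0.022, 0.125, 0, 0, 0, 0],
])

```text
time: 9.33
tcp_pos: [465.5, 109.0, 14.2]
orientation: [-0.0, -0.192, 0.981, -0.0]
force: [-0.3, -1.8, -0.0]
finger_gap: 85.3
grasp_force: 0.5
```

Call:
move_arm([
  [0.002, -0.012, 0, 0, 0, 0],
  [0.004, -0.024, 0, 0, 0, 0],
  [0.004, -0.024, 0, 0, 0, 0],
])

```text
time: 9.58
tcp_pos: [466.4, 104.9, 14.2]
orientation: [-0.0, -0.192, 0.981, 0.0]
force: [0.2, -0.6, 0.3]
finger_gap: 85.4
grasp_force: 0.0
```

```bash
python3 -c "
from h import *
plan(160,13,15);look('d7',x0=245,y0=130)"
```

```text
t 9.58 crate [154.   14.7] z 14.2 F [ 0.2 -0.6  0.3] gap 85.4 q [ 0.56  0.43 -0.6  -0.   -0.54 -1.75]
shift [-0.018  0.038 -0.005] turn [ 0. -0. -0.]
cap 131 [ 38. -31.] [167.  13.] [139.9  -7.4]
```

View pics/d7.png

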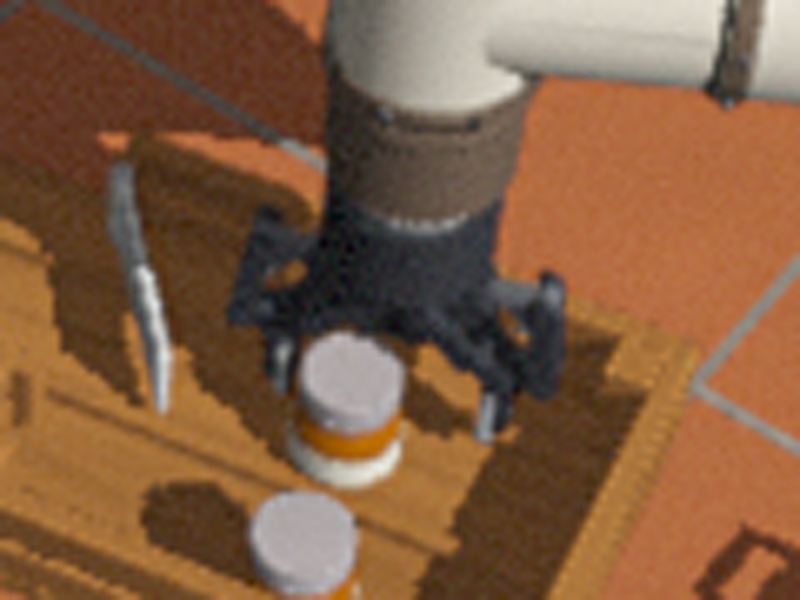

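The flap at (140,300) has slipped off and is closing behind. The jar at (350,410) stands upright near crate x = 143, clear of the swing. Lifting straight up.

Call:
move_arm([
  [0, 0, -0.05, 0, 0, 0],
  [0, 0, -0.15, 0, 0, 0],
  [0, 0, -0.3, 0, 0, 0],
  [0, 0, -0.5, 0, 0, 0],
  [0, 0, -0.7, 0, 0, 0],
])

```text
time: 10.05
tcp_pos: [466.0, 104.7, 120.5]
orientation: [-0.001, -0.192, 0.981, -0.0]
force: [0.3, 0.2, 0.3]
finger_gap: 85.1
grasp_force: 0.0
```

Call:
move_arm([
  [0.2, 0, -0.2, 0, 0, 0],
  [0.4, 0, -0.4, 0, 0, 0],
  [0.6, 0, -0.6, 0, 0, 0],
  [0.8, 0, -0.7, 0, 0, 0],
  [0.8, 0, -0.7, 0, 0, 0],
])

```text
time: 10.47
tcp_pos: [352.8, 58.3, 228.3]
orientation: [0.004, -0.193, 0.981, 0.002]
force: [0.3, -0.4, -0.6]
finger_gap: 85.5
grasp_force: 0.0
```

Call:
move_arm([
  [0, 0, 0, 0, 0, 0],
  [0, 0, 0, 0, 0, 0],
  [0, 0, 0, 0, 0, 0],
  [0, 0, 0, 0, 0, 0],
  [0, 0, 0, 0, 0, 0],
])

```text
time: 10.88
tcp_pos: [355.7, 59.9, 223.3]
orientation: [-0.001, -0.192, 0.981, -0.001]
force: [0.5, 0.6, -0.7]
finger_gap: 85.1
grasp_force: 0.0
```

Call:
move_arm([
  [0, 0, 0, 0, 0, 0],
  [0, 0, 0, 0, 0, 0],
  [0, 0, 0, 0, 0, 0],
  [0, 0, 0, 0, 0, 0],
  [0, 0, 0, 0, 0, 0],
])

```text
time: 11.3
tcp_pos: [355.5, 59.8, 224.2]
orientation: [-0.0, -0.193, 0.981, -0.0]
force: [-0.4, 0.3, -0.2]
finger_gap: 85.6
grasp_force: 0.0
```

```bash
python3 -c "
from h import *
plan(160,13,225);look('d8',x0=225,y0=130)"
```

```text
t 11.3 crate [133.3 132.7] z 224.2 F [-0.4  0.3 -0.2] gap 85.6 q [ 0.63 -0.08 -0.58 -0.   -1.07 -1.81]
shift [-0.816  0.036 -0.006] turn [-0. -0.  0.]
cap 142 [  0. -30.] [166.  35.] [132.2  -6.3]
```

View pics/d8.png

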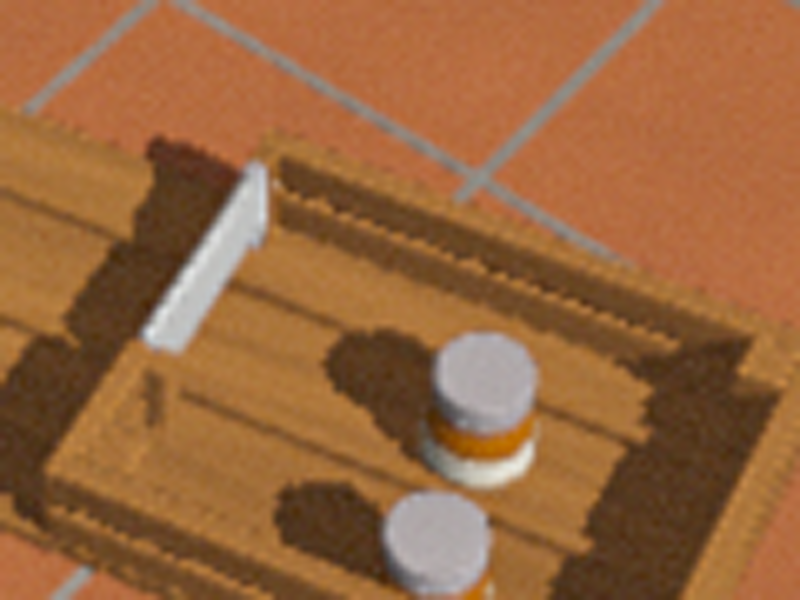

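The flap at (205,260) is shut. The jar at (480,410) stands upright well past its swing, the stored jar at (437,540) has not moved, and the arm is clear.

```bash
python3 -c "
from cell import bot
print(bot.job_done())"
```

```text
the job is handed in; nothing more can be done
None
```

The job is handed in: the mustard jar stands upright in the crate, about 143 mm past the doorway and clear of the flap's swing, with the flap shut behind it; the flap brushed the jar only after it was more than half-way through.

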